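# Angle the film carton past the post into its bay

### The job

Put the long film carton away in its bay at the back of the packing bench by pushing it gently with the fingers: push one end so that it goes in behind the post first, then push the other end round, until the carton lies between the bay's two end plates and flat against its back plate. Keep it flat on the bench all the way, without lifting or tipping it, without pressing hard enough to crush it, and leave everything else where it is. Come away from it when it is home.

Things in the scene. Friction and masses are not known exactly. Their poses are not given: they have to be found in the camera images.
- carton_mid (a point): middle of the film carton: a closed brown cardboard carton with a white label band, 300 mm long, 50 mm wide, 50 mm high, about 0.4 to 0.75 kg, lying flat and loose in front of the bay and to the left of it. The point is 25 mm above the bench. y runs along the carton's length (ends at +150 and -150 mm; +y roughly to the robot's left at the start), x across it, z up
- film_carton: the same carton; origin at the centre of its underside, axes as for its middle. It slides on the bench at some 2 to 6 N and turns easily when pushed near one end; more than 70 N from the fingers would crush it
- film_bay: film bay: three-sided sheet-metal holder screwed to the bench, open at the top and towards the robot. Origin at bench level, mid-length of the back plate's front face; x out through the back (away from the robot), y to the left, z up. End plates: inner faces at y = +163 and -163 mm, from x = 0 to -50 mm. Plates 4 mm thick, 60 mm high; screwed feet 3 mm high, 26 mm deep, outside only
- bay_home (a point): where the carton's middle lies when home: in the bay's frame at x = -25 mm, y = 0, 25 mm above the bench; axes as the bay's. The carton has 26 mm of play in all along y between the end plates
- post (a point): foot, at bench level, of the bay's fixed round metal post, 24 mm in diameter, 83 mm high, before the bay's mouth near its right end: at x = -80, y = -103 mm in the bay's frame. From post to back plate is 68 mm. The carton gets in only with its right-hand (-y) end leading: 0.15 to 0.3 rad askew, past the post's left side, on towards the right end plate; then its left end swings in
- punnet: black plastic punnet filled with white mushrooms, 144 x 187 x 33 mm at the rim (mushrooms up to 45 mm high), loose, on the bench in front of the bay's right-hand (-y) part, its long side roughly along x; origin: centre of its underside. Leave it alone
- weighed_punnet: a like filled punnet standing on the platter of the bench scale on the left; origin: centre of its underside. Leave it alone
- tape: roll of grey packing tape lying flat, 104 mm across, 48 mm high, loose, to the right of the bay; origin: centre of its underside. Leave it alone
- labels: roll of white labels lying flat, 80 mm across, 40 mm high, loose, on the right-hand side of the bench; origin: centre of its underside. Leave it alone
- spray: white trigger spray bottle, 76 mm across, 212 mm high, standing on the right-hand side of the bench near the robot; origin: centre of its underside. Leave it alone
- marker: marker pen 147 mm long, 15 mm thick, lying on the bench beside the filled punnet, on its carton side, pointing roughly towards the robot; origin at table level near its middle. Leave it alone

How it is judged:
On the way:
1. one end of the carton is in behind the post while the carton still stands at an angle (x of carton_mid in the frame of film_bay above -0.085 m and y of carton_mid in the frame of film_bay below 0.05 m and angle between the y axis of carton_mid and the y axis of film_bay, either way round above 0.08 rad), for 0.05 s.
At the end, for the whole second after the job is handed in: The carton rests flat on the bench inside the bay, behind the post and between the end plates (middle within 17 mm of the bay's middle), parallel to the back plate within 0.05 rad and with its middle no more than 8 mm short of touching it (x of carton_mid in the frame of film_bay between -0.033 and -0.018 m and y of carton_mid in the frame of film_bay between -0.017 and 0.017 m and angle between the y axis of carton_mid and the y axis of film_bay, either way round below 0.05 rad and height (world z) of carton_mid below 0.03 m and angle between carton_mid's own z axis and vertical below 0.06 rad and linear speed of film_carton below 0.01 m/s and angular speed of film_carton below 0.05 rad/s).
It fails at once if the carton is lifted (more than 10 mm) or tipped (more than 0.2 rad) (height (world z) of carton_mid above 0.035 m or angle between carton_mid's own z axis and vertical above 0.2 rad).
It fails at once if the fingers press the carton with more than 70 N, which would crush it (contact force between the fingers and film_carton above 70 N).
It fails at once if another thing on the bench is moved by more than 20 mm (distance of any of punnet, weighed_punnet, tape, labels, spray, marker from where it was at the start of the episode above 0.02 m).
It also fails if it takes over 72 s, if anything falls off the work surface, if the arm or the gripper's body presses on something with over 40 N, if the wrist force passes 120 N, or if a joint passes its speed limit or range.

### The arm

A 7-joint arm with a two-finger parallel gripper is mounted at the origin on the work surface. World frame = base frame: x ahead of the robot, y to its left, z up, the work surface at z = 0. Lengths are in m, angles in rad, forces in N, time in s.
With the tool pointing down it reaches from about 0.4 to 0.85 m from the base axis. Payload 10.4 kg.
Tool frame: the origin (TCP) lies midway between the tips of the shut fingers; the grasp point (between the pads) lies hold_point_z behind it (hold_point_z is the distance from the TCP to the grasp point, in m); z points along the fingers, y is the line along which they close (so a half turn about z gives the same grasp; the last joint's range is limited). The gripper opens to 87 mm and grips with 3 to 60 N. Pads are 19 mm wide; open, the fingers measure 117 mm over their backs; the gripper's body (75 mm by 190 mm) begins 51 mm behind the grasp point.
Start: joints at [-1.15, 0.332, -0.065, 1.46, 0.022, 1.35, -0.088], TCP at [0.268, 0.564, 0.187] pointing down, gripper open.
Joint ranges: [-2.6, 2.6], [-0.5, 2.12], [-1.47, 1.34], [0.16, 2.42], [-1.27, 4.41], [0.06, 2.06], [-2.6, 2.6]. Speed limits (rad/s): [2.22, 2.22, 2.79, 2.79, 3.14, 3.14, 3.14].

### API

Orientations are given as a unit quaternion [x, y, z, w].
In Python, from bench import * gives the robot as it stands. The module is installed in compiled form; this text tells all that it offers.
- The arm moves only by the tool drive_tool, never from a script. Its argument "increments" is a list of rows, each a list of 6 numbers: the shift along the tool's x, y, z scaled (see below), then the turn, a rotation vector about the tool's x, y, z scaled (see below). In form: [[dx, dy, dz, rx, ry, rz], ...]. A call has exactly 5 rows; each row is the pose to reach, as a shift and turn from the pose commanded when the call began, along the tool's axes at that moment; what a row does not reach only later rows make up. The controller multiplies each number of a shift by 300 mm and each number of a turn by pi/4 rad. A row lasts 1/12 s, in which the tool goes at most 41.7 mm and 7.16 degrees, less where a joint would pass 70% of its speed; a pose out of reach is approached as far as the arm can. A call with a number of a shift or a turn outside -1 to 1 is refused whole. A call with a gripper value outside its range is refused whole. "claw" is the closure, from 0 (fully open) to 1 (shut), set as the call begins (left out, the last holds). The fingers move at their own pace and stop on an object; "force" is the grip in N (left out, the last holds). Time passes only in rows, so rows that repeat a pose let the fingers close, or fill a call up. It gives the time, the measured TCP pose, the force, the opening and the grip force at its end, in the units of the state.
- read_state(): the state, without advancing time (a new reading comes with each control period).
- camera(name): name is "scene" or "top"; returns the picture (480x640x3 uint8, blue, green, red); there is no depth.
- get_calibration(name): a dict with "K" (3x3 intrinsics, pixels), "k1" (the pictures are not rectified: a ray, as slopes to the right and down, at radius r is drawn at 1 + k1 r^2 times it, then the intrinsics apply), "position" and "rotation" of the camera in the world. Camera axes: x right, y down, z forward; pixel columns grow to the right and rows downward; lengths in m; the calibration is good to about 2 mm. A picture is of the moment at which its call begins. get_calibration takes no time and is no camera call.
- close_job(): hands the job in; it is judged then, once.
The state is a dict: "time": time; "joint_positions": joint angles; "joint_vel": joint speeds; "joint_torque": joint torques, N m; "ee_pos": TCP position; "eef_rot": TCP orientation; "ft_force": force on the tool from outside, world axes, zero at the start; "torque": the same for the moment, N m; "width": finger opening in m; "grip_force": force on a finger pad.
Only numpy, scipy, OpenCV 4.12 (cv2) and the standard library are available. Lean on these libraries where they do the work, as an engineer would, in place of code of your own. Each camera call takes 0.05 s, during which the arm holds its last target. There are 200 camera calls.

## Working session

There is one attempt and no reset: what is moved stays moved. The work goes in short steps, Python scripts to look and compute and a tool call to move; the robot and the scene stay as the last step left them, time stands still between calls to the robot, and variables do not carry over. Pictures are saved under pics/ and viewed, at most 10 in all, crops included, and the job is handed in when it is done.

Besides the shell and the picture viewer there is one more tool, called after "Emit:" in YAML: its name, and indented under it one key for each argument. drive_tool: Moves the arm, as the interface text tells. Its arguments: {"type":"object","properties":{"increments":{"type":"array","items":{"type":"array","items":{"type":"number"}}},"claw":{"type":"number"},"force":{"type":"number"}},"required":["increments"]}

```bash
mkdir -p pics; python3 - <<'E'
from bench import *
import cv2
for n in("scene","top"):
    cv2.imwrite(f"pics/{n}0.png",camera(n)); c=get_calibration(n); print(n,c)
s=read_state(); print(s)
E
```

```text
scene {'K': array([[565.3879022 ,   0.        , 312.66642168],
       [  0.        , 565.3879022 , 247.64770281],
       [  0.        ,   0.        ,   1.        ]]), 'k1': -0.08549266725099436, 'position': array([ 1.03253883, -0.69393889,  1.20252694]), 'rotation': array([ 0.89616173,  0.29768219, -0.10677219, -0.31125418])}
top {'K': array([[456.5943201 ,   0.        , 324.55144733],
       [  0.        , 456.5943201 , 237.26682496],
       [  0.        ,   0.        ,   1.        ]]), 'k1': -0.09541217823781352, 'position': array([0.33221498, 0.02917285, 1.4775872 ]), 'rotation': array([ 0.71171869, -0.69946317,  0.0482134 , -0.04339638])}
{'time': 0.1, 'joint_positions': array([-1.14956171,  0.33280463, -0.0646957 ,  1.46084722,  0.02161276,
        1.34989868, -0.0884959 ]), 'joint_vel': array([ 6.56798604e-05, -1.09702342e-03,  5.79812065e-05, -3.60736501e-03,
        3.30181700e-04, -1.21044783e-03,  4.02996502e-04]), 'joint_torque': array([ 1.19833679e-03, -6.24538207e+01,  2.48112122e-02, -3.90710771e+01,
       -6.13593799e-02,  3.66463617e-02,  6.74549619e-05]), 'ee_pos': array([0.26822412, 0.5640903 , 0.18644088]), 'eef_rot': array([ 2.20089620e-01,  9.75479452e-01, -6.22350077e-04, -1.04241075e-04]), 'ft_force': array([ 0.3737863 ,  0.32479488, -1.1159011 ]), 'torque': array([ 0.02674069, -0.00130168,  0.02341937]), 'grip_force': 0.0, 'width': 0.08689250069008121}
```

View pics/top0.png

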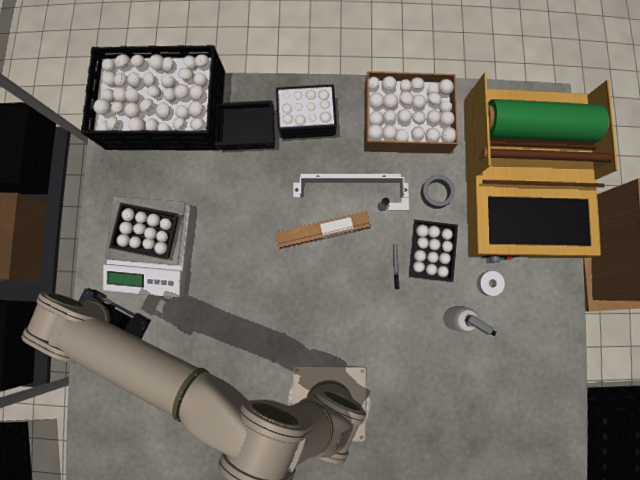

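View pics/scene0.png

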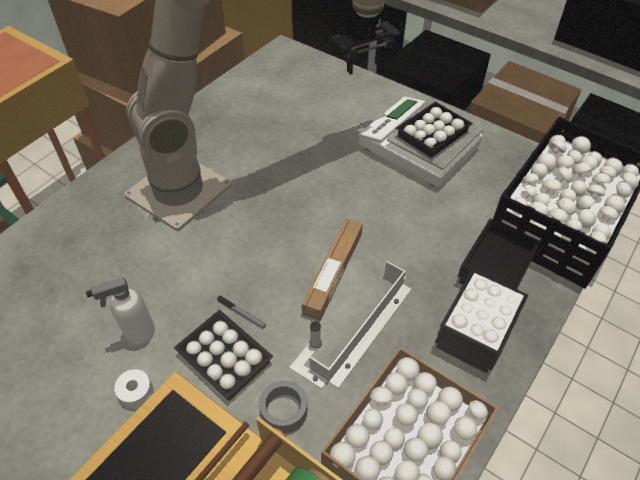

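The top view shows the carton at about (323,230), tilted, with its right end near (370,218). The bay's back plate runs from (302,178) to (405,182), the post top is near (384,204), and the marker is at (396,265). I'll take an enlarged crop next and set up the ray helpers.

```bash
cat > h.py <<'E'
from bench import *
import cv2, numpy as np
from scipy.spatial.transform import Rotation as R
def ray(n,uv):
    c=get_calibration(n); K=c["K"]
    d=np.array([c["k1"],0,0,0,0.])
    p=cv2.undistortPoints(np.array(uv,float).reshape(-1,1,2),K,d).reshape(-1,2)
    v=np.c_[p,np.ones(len(p))]
    return np.array(c["position"]),R.from_quat(c["rotation"]).apply(v)
def plane(n,uv,z):
    o,v=ray(n,uv); return o+v*((z-o[2])/v[:,2])[:,None]
def proj(n,P):
    c=get_calibration(n); r=R.from_quat(c["rotation"]).inv()
    return cv2.projectPoints(np.array(P,float),r.as_rotvec(),-r.apply(c["position"]),c["K"],np.array([c["k1"],0,0,0,0.]))[0].reshape(-1,2)
def tri(a,b):
    o1,v1=ray("top",[a]);o2,v2=ray("scene",[b]);v1=v1[0];v2=v2[0]
    A=np.c_[v1,-v2];t=np.linalg.lstsq(A,o2-o1,rcond=None)[0]
    p,q=o1+v1*t[0],o2+v2*t[1]; return (p+q)/2,np.linalg.norm(p-q)
E
python3 - <<'E'
from h import *
t=cv2.imread("pics/top0.png"); s=cv2.imread("pics/scene0.png")
cv2.imwrite("pics/c1.png",cv2.resize(t[165:265,265:425],None,fx=5,fy=5,interpolation=2))
cv2.imwrite("pics/c2.png",cv2.resize(s[210:390,270:430],None,fx=3.3,fy=3.3,interpolation=2))
E
```

```text
(no output)
```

View pics/c1.png

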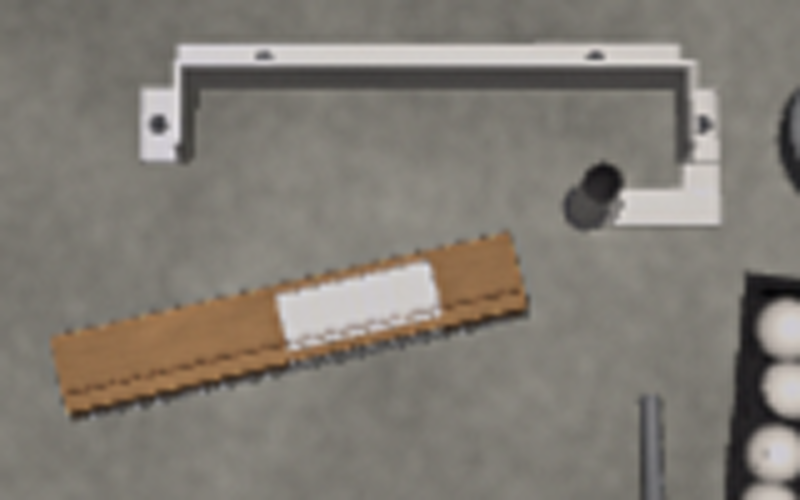

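View pics/c2.png

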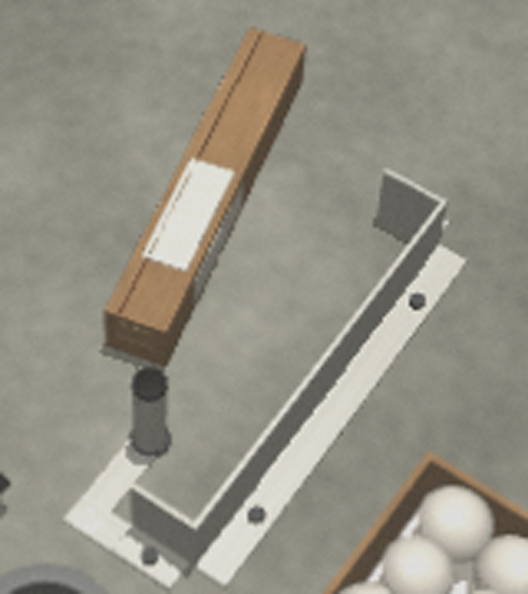

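In the crops, the carton's top corners in c1 are at roughly (52,337), (512,235) and (525,308), (70,412) including the front side. The bay's back plate front face meets the bench at about y=90. The post leans from its foot at (585,208) to its top at (603,182).

```bash
python3 - <<'E'
from h import *
np.set_printoptions(precision=4,suppress=True)
T=lambda x,y:(265+(x+.5)/5-.5,165+(y+.5)/5-.5)
S=lambda x,y:(270+(x+.5)/3.3-.5,210+(y+.5)/3.3-.5)
# carton corners top face far edge, tri
print("cart FL",tri(T(52,337),S(305,45)),"FR",tri(T(512,235),S(168,333)))
print("posttop",tri(T(603,182),S(150,383)))
print("bay plate top R",tri(T(690,62),S(195,527)),"L",tri(T(178,62),S(443,203)))
for nm,p,z in [("FL",(52,337),.05),("FR",(512,235),.05),("seamR",(525,288),.05),("seamL",(66,393),.05),("NR",(527,310),.0),("NL",(72,416),.0),("posttop",(603,182),.083),("postfoot",(585,212),0),
 ("bayLfoot",(198,90),0),("bayRfoot",(676,90),0),("bayLtop",(180,66),.06),("bayRtop",(692,64),.06),("baytopLfront",(186,160),.06), ("marker top",(650,397),.012)]:
    print(nm,plane("top",[T(*p)],z)[0])
for nm,p,z in [("FL",(305,45),.05),("FR",(168,333),.05),("NR",(105,315),.05),("NL",(255,28),.05),("posttop",(150,383),.083),("baytopR",(195,527),.06),("baytopL",(443,203),.06)]:
    print("S",nm,plane("scene",[S(*p)],z)[0])
E
```

```text
cart FL (array([0.5337, 0.1789, 0.0493]), np.float64(0.0031346548624280306)) FR (array([ 0.606 , -0.1107,  0.0483]), np.float64(0.006489855214693758))
posttop (array([ 0.6333, -0.1658,  0.0803]), np.float64(0.002598172075766026))
bay plate top R (array([ 0.7171, -0.226 ,  0.058 ]), np.float64(0.00048327304608938637)) L (array([0.7105, 0.1026, 0.0593]), np.float64(0.0017868321205447486))
FL [0.5324 0.1778 0.05  ]
FR [ 0.6032 -0.1127  0.05  ]
seamR [ 0.5692 -0.1211  0.05  ]
seamL [0.497  0.1679 0.05  ]
NR [ 0.5629 -0.1277  0.    ]
NL [0.4877 0.1684 0.    ]
posttop [ 0.6317 -0.1663  0.083 ]
postfoot [ 0.6291 -0.1659  0.    ]
bayLfoot [0.7067 0.0913 0.    ]
bayRfoot [ 0.7132 -0.227   0.    ]
bayLtop [0.707  0.1007 0.06  ]
bayRtop [ 0.7151 -0.227   0.06  ]
baytopLfront [0.6458 0.0954 0.06  ]
marker top [ 0.5054 -0.2067  0.012 ]
S FL [0.535  0.1796 0.05  ]
S FR [ 0.6089 -0.1092  0.05  ]
S NR [ 0.5628 -0.1243  0.05  ]
S NL [0.4917 0.1705 0.05  ]
S posttop [ 0.6351 -0.1661  0.083 ]
S baytopR [ 0.7178 -0.2266  0.06  ]
S baytopL [0.7113 0.1028 0.06  ]
```

Emit:
drive_tool:
  increments:
    - [-0.08,-0.075,0,0,0,0]
    - [-0.18,-0.165,0,0,0,0]
    - [-0.28,-0.26,0,0,0,0]
    - [-0.38,-0.35,0,0,0,0]
    - [-0.48,-0.44,0,0,0,0]
  claw: 0

```text
time: 0.52
ee_pos: [0.342, 0.3814, 0.1868]
eef_rot: [0.22, 0.975, -0.0, -0.0]
ft_force: [1.1, 1.1, 0.4]
width: 0.0869
grip_force: 0.0
```

Emit:
drive_tool:
  increments:
    - [-0.1,-0.09,0,0,0,0]
    - [-0.195,-0.18,0,0,0,0]
    - [-0.29,-0.27,0,0,0,0]
    - [-0.385,-0.36,0,0,0,0]
    - [-0.485,-0.446,0,0,0,0]

```text
time: 0.93
ee_pos: [0.4156, 0.1981, 0.187]
eef_rot: [0.22, 0.975, 0.0, -0.0]
ft_force: [1.1, 1.4, -0.8]
width: 0.0872
grip_force: 0.0
```

Emit:
drive_tool:
  increments:
    - [-0.1,-0.09,0,0,0,-0.1]
    - [-0.195,-0.18,0,0,0,-0.24]
    - [-0.29,-0.27,0,0,0,-0.38]
    - [-0.385,-0.36,0,0,0,-0.5]
    - [-0.485,-0.446,0,0,0,-0.6]

```text
time: 1.35
ee_pos: [0.4876, 0.0199, 0.1871]
eef_rot: [-0.016, 1.0, 0.0, -0.0]
ft_force: [1.0, 0.0, -0.8]
width: 0.087
grip_force: 0.0
```

Emit:
drive_tool:
  increments:
    - [0,0,0.05,0,0,-0.14]
    - [0,0,0.1,0,0,-0.28]
    - [0,0,0.16,0,0,-0.28]
    - [0,0,0.22,0,0,-0.28]
    - [0,0,0.22,0,0,-0.28]

```text
time: 1.77
ee_pos: [0.4855, 0.0209, 0.1179]
eef_rot: [-0.123, 0.992, -0.0, -0.003]
ft_force: [-1.0, -0.5, -0.7]
width: 0.087
grip_force: 0.0
```

```bash
cat >> h.py <<'E'
TB=.02; OB=np.array([.7105,-.062])
def W(bx,by):  # bay -> world
    c,s=np.cos(TB),np.sin(TB); return OB+[c*bx-s*by,s*bx+c*by]
def B(p):
    c,s=np.cos(TB),np.sin(TB); d=np.array(p)[:2]-OB; return np.array([c*d[0]+s*d[1],-s*d[0]+c*d[1]])
def go(xy,z,yaw):  # numbers for a move to world xy,z with tool y at yaw from world y
    s=read_state(); r=R.from_quat(s["eef_rot"]); M=r.as_matrix()
    y=M[:,1]; cur=np.arctan2(-y[0],y[1])
    d=r.inv().apply(np.r_[xy,z]-s["ee_pos"])/.3
    print("at",s["ee_pos"].round(4),"yaw",cur.round(3),"F",s["ft_force"].round(1),"w",round(s["width"],3),"t",s["time"],"-> d",d.round(3),"rz",round(-(yaw-cur)/(np.pi/4),3))
E
python3 - <<'E'
from h import *
import bench; print([n for n in dir(bench) if not n.startswith('_')], getattr(bench,'hold_point_z',None))
print(B((.548,.028)),B((.632,-.166)))
go((.490,.0135),.02,.244)
E
```

```text
['PlanningError', 'camera', 'close_job', 'get_calibration', 'hold_point_z', 'read_state'] 0.0187
[-0.16066762  0.09323178] [-0.08056416 -0.10240931]
at [0.4855 0.0209 0.1179] yaw 0.246 F [-1.  -0.5 -0.7] w 0.087 t 1.7667 -> d [-0.01  -0.028  0.326] rz 0.003
```

Emit:
drive_tool:
  increments:
    - [0,-0.01,0.08,0,0,0]
    - [0,-0.02,0.17,0,0,0]
    - [0,-0.028,0.25,0,0,0]
    - [0,-0.028,0.31,0,0,0]
    - [0,-0.028,0.32,0,0,0]

```text
time: 2.18
ee_pos: [0.488, 0.0129, 0.023]
eef_rot: [-0.123, 0.992, -0.0, -0.002]
ft_force: [-2.4, 0.2, 0.8]
width: 0.0868
grip_force: 0.0
```

Emit:
drive_tool:
  increments:
    - [-0.04,0,0,0,0,0]
    - [-0.07,0,0,0,0,0]
    - [-0.09,0,0,0,0,0]
    - [-0.11,0,0,0,0,0]
    - [-0.14,0,0,0,0,0]

```text
time: 2.6
ee_pos: [0.5311, 0.0236, 0.0258]
eef_rot: [-0.123, 0.992, 0.0, 0.0]
ft_force: [0.1, 0.3, -1.2]
width: 0.0872
grip_force: 0.0
```

Emit:
drive_tool:
  increments:
    - [-0.03,0,0,0,0,0]
    - [-0.06,0,0,0,0,0]
    - [-0.09,0,0,0,0,0]
    - [-0.12,0,0,0,0,0]
    - [-0.13,0,0,0,0,0]

```text
time: 3.02
ee_pos: [0.5697, 0.0335, 0.0251]
eef_rot: [-0.123, 0.992, -0.0, 0.0]
ft_force: [-0.8, 0.6, 0.0]
width: 0.0872
grip_force: 0.0
```

```bash
python3 - <<'E'
from h import *
for n in("scene","top"): cv2.imwrite(f"pics/{n}1.png",camera(n))
t=cv2.imread("pics/top1.png"); s=cv2.imread("pics/scene1.png")
cv2.imwrite("pics/d1.png",np.hstack([cv2.resize(t[155:265,265:425],(480,330),interpolation=2),cv2.resize(s[210:390,270:430],(293,330),interpolation=2)]))
go(W(-.05,.1),.02,.244)
E
```

```text
at [0.5688 0.033  0.0249] yaw 0.246 F [-0.6  0.  -0.1] w 0.087 t 3.1167 -> d [-0.293 -0.06   0.016] rz 0.003
```

View pics/d1.png

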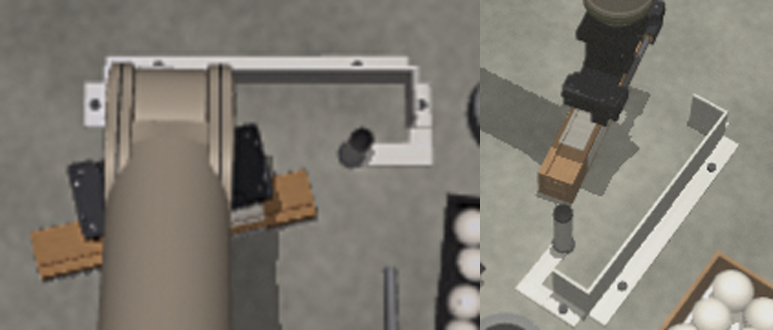

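The gripper sits over the carton, yet the carton's corners (275.5,232) and (367.5,212) haven't moved since the start. That doesn't fit the pose readings, so I'm checking it before I push any further.

```bash
python3 - <<'E'
from h import *
s=read_state(); print(s["ee_pos"],s["joint_positions"].round(3))
p=s["ee_pos"]; M=R.from_quat(s["eef_rot"]).as_matrix()
a=cv2.imread("pics/scene1.png")
k=4
a=cv2.resize(a[190:330,260:420],None,fx=k,fy=k,interpolation=2)
for q,c in [(p,(0,0,255)),(p+M[:,1]*.05,(0,255,0)),(p-M[:,1]*.05,(0,255,0)),(p-M[:,2]*.07,(255,0,0))]:
    u=(proj("scene",[q])[0]-[260,190])*k; cv2.circle(a,tuple(int(i) for i in u),5,c,-1)
cv2.imwrite("pics/d2.png",a)
def box(n,f):
    im=cv2.imread(f); h=cv2.cvtColor(im,cv2.COLOR_BGR2HSV)
    m=cv2.inRange(h,(8,80,60),(20,255,255)); m[:170]=0;m[380:]=0;m[:,:260]=0;m[:,430:]=0
    ys,xs=np.nonzero(m); print(n,f,len(xs),xs.min(),xs.max(),ys.min(),ys.max())
for i in "01":
    box("top",f"pics/top{i}.png");
E
```

```text
[0.56877488 0.03296069 0.02492791] [-0.49   0.376  0.422  1.808 -0.18   0.995  1.821]
top pics/top0.png 1135 275 369 212 247
top pics/top1.png 592 275 369 212 247
```

View pics/d2.png

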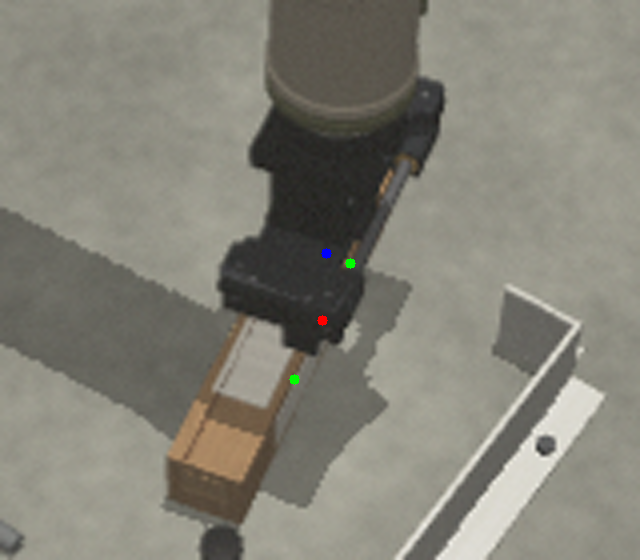

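```bash
python3 - <<'E'
from h import *
p=np.array([.26822,.56409,.18644]); M=R.from_quat([.22009,.97548,-.00062,-.0001]).as_matrix()
out=[]
for n,x,y in(("scene",320,10),("top",70,270)):
    k=5
    a=cv2.imread(f"pics/{n}0.png"); a=cv2.resize(a[y:y+90,x:x+80],None,fx=k,fy=k,interpolation=2)
    for q,c in [(p,(0,0,255)),(p+M[:,1]*.05,(0,255,0)),(p-M[:,1]*.05,(0,255,0)),(p-M[:,2]*.07,(255,0,0))]:
        u=(proj(n,[q])[0]-[x,y])*k; cv2.circle(a,tuple(int(i) for i in u),4,c,-1)
    out.append(a)
cv2.imwrite("pics/d3.png",np.hstack(out))
E
```

```text
(no output)
```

View pics/d3.png

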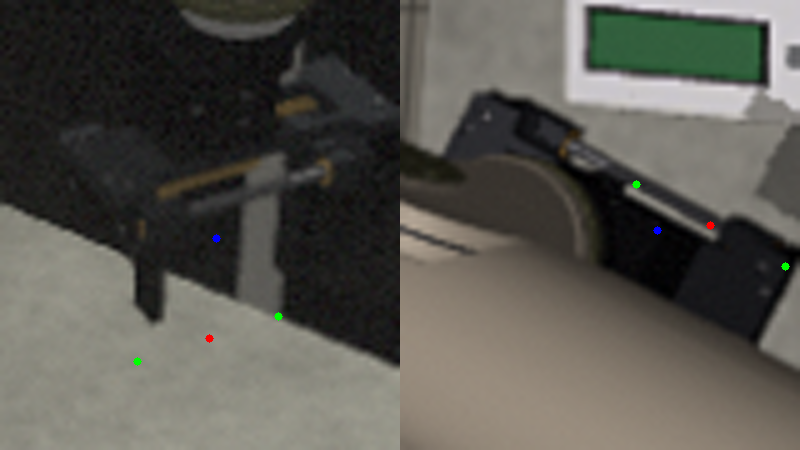

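The visible fingertip sits well above the projected TCP: left tip at (150,320) against the predicted (137,361). So the open fingers' tips are higher than the TCP, or the reading is off. I'll back off, shut the fingers, and check against an image.

Emit:
drive_tool:
  increments:
    - [0,0,-0.07,0,0,0]
    - [0,0,-0.17,0,0,0]
    - [0.1,0,-0.25,0,0,0]
    - [0.2,0,-0.25,0,0,0]
    - [0.3,0,-0.25,0,0,0]
  claw: 1
  force: 20

```text
time: 3.53
ee_pos: [0.4806, 0.0105, 0.1012]
eef_rot: [-0.123, 0.992, 0.0, 0.001]
ft_force: [-0.9, -0.0, 1.1]
width: 0.0619
grip_force: 0.0
```

Emit:
drive_tool:
  increments:
    - [0.05,0,0,0,0,0]
    - [0.05,0,0,0,0,0]
    - [0.05,0,0,0,0,0]
    - [0.05,0,0,0,0,0]
    - [0.05,0,0,0,0,0]

```text
time: 3.95
ee_pos: [0.4671, 0.0075, 0.1001]
eef_rot: [-0.123, 0.992, -0.0, 0.0]
ft_force: [-0.6, -0.1, -0.3]
width: 0.0282
grip_force: 0.0
```

```bash
python3 - <<'E'
from h import *
s=read_state();p=s["ee_pos"]; M=R.from_quat(s["eef_rot"]).as_matrix(); print(p,s["width"])
out=[]
for n in("scene","top"):
    k=4; a=camera(n); cv2.imwrite(f"pics/{n}2.png",a)
    u0=proj(n,[p])[0]; x,y=[int(i) for i in u0-[50,75]]
    a=cv2.resize(a[y:y+130,x:x+100],None,fx=k,fy=k,interpolation=2)
    for q,c in [(p,(0,0,255)),(p+M[:,1]*.015,(0,255,0)),(p-M[:,1]*.015,(0,255,0)),(p-M[:,2]*.07,(255,0,0))]:
        u=(proj(n,[q])[0]-[x,y])*k; cv2.circle(a,tuple(int(i) for i in u),3,c,-1)
    out.append(a)
cv2.imwrite("pics/d4.png",np.hstack(out))
E
```

```text
[0.46711775 0.00748569 0.10014494] 0.028213628415681206
```

View pics/d4.png

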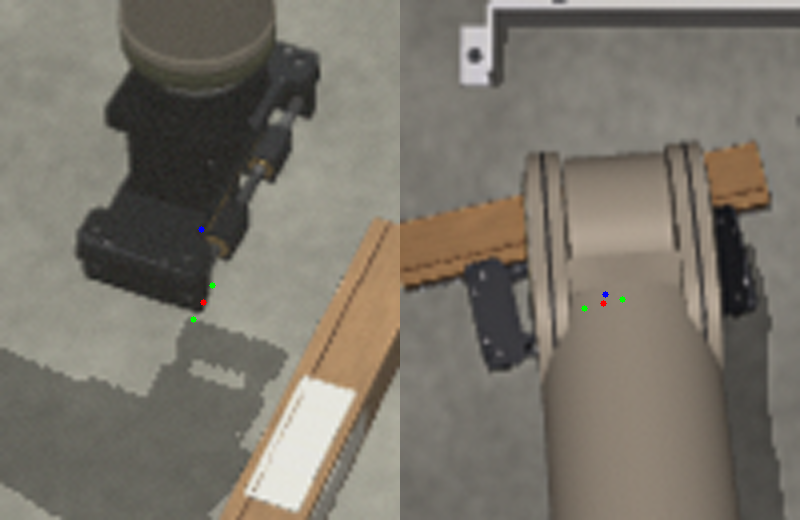

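The body hides the tips here. Both views suggest that the tips stand about 25–30 mm higher than the reading. I'll settle it by lowering the shut fingers in small steps over empty bench, watching the force.

Emit:
drive_tool:
  increments:
    - [0,0,0.06,0,0,0]
    - [0,0,0.13,0,0,0]
    - [0,0,0.2,0,0,0]
    - [0,0,0.25,0,0,0]
    - [0,0,0.27,0,0,0]

```text
time: 4.47
ee_pos: [0.4653, 0.0071, 0.0169]
eef_rot: [-0.123, 0.992, -0.0, -0.002]
ft_force: [-0.3, 0.0, -0.4]
width: 0.0005
grip_force: 0.0
```

Emit:
drive_tool:
  increments:
    - [0,0,0.005,0,0,0]
    - [0,0,0.01,0,0,0]
    - [0,0,0.02,0,0,0]
    - [0,0,0.02,0,0,0]
    - [0,0,0.02,0,0,0]

```text
time: 4.88
ee_pos: [0.4669, 0.0074, 0.0136]
eef_rot: [-0.123, 0.992, 0.0, 0.0]
ft_force: [0.1, 0.5, -0.1]
width: 0.0004
grip_force: 0.0
```

```bash
python3 - <<'E'
from h import *
go((.47,.01),.02,.244)
s=read_state();p=s["ee_pos"]; M=R.from_quat(s["eef_rot"]).as_matrix()
out=[]
for n in("scene","top"):
    k=4; a=camera(n); cv2.imwrite(f"pics/{n}3.png",a)
    u0=proj(n,[p])[0]; print(n,u0, "tip box if +30mm", proj(n,[p+[0,0,.03]])[0])
E
```

```text
at [0.4669 0.0074 0.0136] yaw 0.246 F [ 0.1  0.5 -0.1] w 0.0 t 4.8833 -> d [-0.012  0.006 -0.021] rz 0.003
scene [303.39376368 260.34293953] tip box if +30mm [303.17491643 253.36499763]
top [328.41697368 254.66788179] tip box if +30mm [328.57227169 253.79822437]
```

Emit:
drive_tool:
  increments:
    - [-0.05,0,0,0,0,0]
    - [-0.1,0,0,0,0,0]
    - [-0.14,0,0,0,0,0]
    - [-0.17,0,0,0,0,0]
    - [-0.2,0,0,0,0,0]

```text
time: 5.4
ee_pos: [0.5246, 0.0219, 0.0131]
eef_rot: [-0.123, 0.992, 0.0, -0.001]
ft_force: [-3.2, -1.6, 1.8]
width: 0.0001
grip_force: 1.8
```

```bash
cat >> h.py <<'E'
def cmask(im):
    h=cv2.cvtColor(im,cv2.COLOR_BGR2HSV)
    m=cv2.inRange(h,(8,80,60),(20,255,255)); m[:165]=0;m[330:]=0;m[:,:240]=0;m[:,430:]=0; return m
def ends(tag):
    im=camera("top"); cv2.imwrite(f"pics/top{tag}.png",im); m=cmask(im); ys,xs=np.nonzero(m)
    print("px",xs.min(),xs.max(),ys.min(),ys.max(),len(xs))
    return m
E
python3 - <<'E'
from h import *
ends(4); go((.47,.01),.02,.244)
E
```

```text
px 274 369 208 244 548
at [0.5263 0.0225 0.0133] yaw 0.247 F [ 0.5  1.9 -0.2] w 0.0 t 5.45 -> d [ 0.192  0.005 -0.022] rz 0.004
```

Shut, the tips behave as stated: contact came at about 3 N and the carton moved roughly 10 mm. It's the opening that raises them. I'll open them slightly for a wider push and continue.

Emit:
drive_tool:
  increments:
    - [0,0,0,0,0,0]
    - [-0.02,0,0,0,0,0]
    - [-0.05,0,0,0,0,0]
    - [-0.08,0,0,0,0,0]
    - [-0.11,0,0,0,0,0]
  claw: 0.65

```text
time: 5.87
ee_pos: [0.5574, 0.0303, 0.0131]
eef_rot: [-0.123, 0.992, 0.0, -0.0]
ft_force: [-2.2, -0.5, 0.2]
width: 0.025
grip_force: 1.1
```

```bash
cat >> h.py <<'E'
def faredge(m):
    # far top edge of carton (z=.05) from the top mask: first brown px per column, robust line
    P=[]
    for u in range(m.shape[1]):
        c=np.nonzero(m[:,u])[0]
        if len(c)>4: P.append((u,c[0]-.5))
    P=np.array(P,float); Q=plane("top",P,.05)[:,:2]
    A=np.array([Q[:,1],np.ones(len(Q))]).T; w=np.ones(len(Q),bool)
    for t in(.03,.01,.005,.003):
        k=np.linalg.lstsq(A[w],Q[w,0],rcond=None)[0]; w=abs(A@k-Q[:,0])<t
    ang=-np.arctan(k[0]); n=np.array([np.cos(ang),np.sin(ang)]); a=np.array([-np.sin(ang),np.cos(ang)])
    s=Q[w]@a; lo,hi=s.min(),s.max()
    off=np.mean(Q[w]@n)
    cen=n*(off-.025)+a*(lo+hi)/2
    print("len",round(hi-lo,3),"npts",w.sum(),"cen W",cen.round(4),"B",B(cen).round(4),"ang bay",round(ang-TB,3),"right end B",B(cen-a*.15).round(4))
    return cen,ang
E
python3 - <<'E'
from h import *
faredge(cmask(cv2.imread("pics/top0.png")))
faredge(ends(5)); go((.47,.01),.02,.244)
E
```

```text
len 0.293 npts 65 cen W [0.5452 0.0267] B [-0.1635  0.092 ] ang bay 0.225 right end B [-0.13   -0.0542]
px 272 365 198 233 498
len 0.294 npts 31 cen W [0.59   0.0402] B [-0.1184  0.1046] ang bay 0.225 right end B [-0.0849 -0.0416]
at [0.5592 0.031  0.0133] yaw 0.247 F [0.8 1.1 0.6] w 0.027 t 5.9167 -> d [ 0.306  0.005 -0.023] rz 0.004
```

Emit:
drive_tool:
  increments:
    - [-0.03,0,0,0,0,0]
    - [-0.06,0,0,0,0,0]
    - [-0.09,0,0,0,0,0]
    - [-0.11,0,0,0,0,0]
    - [-0.12,0,0,0,0,0]

```text
time: 6.33
ee_pos: [0.5926, 0.0391, 0.013]
eef_rot: [-0.123, 0.992, -0.0, 0.0]
ft_force: [-2.6, -0.6, 0.8]
width: 0.0306
grip_force: 1.3
```

Emit:
drive_tool:
  increments:
    - [0.03,0,0,0,0,0]
    - [0.1,0,0,0,0,0]
    - [0.15,0,0,0,0,0]
    - [0.17,0,-0.1,0,0,0]
    - [0.17,0,-0.2,0,0,0]

```text
time: 6.75
ee_pos: [0.5389, 0.0253, 0.0725]
eef_rot: [-0.122, 0.992, -0.0, -0.002]
ft_force: [0.7, 1.1, -0.3]
width: 0.0309
grip_force: 0.0
```

Emit:
drive_tool:
  increments:
    - [0.1,0.05,-0.1,0,0,0.13]
    - [0.1,0.18,-0.14,0,0,0.28]
    - [0.1,0.3,-0.14,0,0,0.42]
    - [0.1,0.42,-0.14,0,0,0.55]
    - [0.1,0.55,-0.14,0,0,0.667]
  claw: 0.88

```text
time: 7.17
ee_pos: [0.4736, 0.175, 0.1161]
eef_rot: [0.14, 0.99, 0.001, 0.001]
ft_force: [1.4, 0.7, -0.2]
width: 0.0117
grip_force: 0.0
```

Emit:
drive_tool:
  increments:
    - [0,0,0,0,0,0.13]
    - [0,0,0,0,0,0.28]
    - [0,0,0,0,0,0.42]
    - [0,0,0,0,0,0.55]
    - [0,0,0,0,0,0.667]

```text
time: 7.58
ee_pos: [0.4737, 0.1741, 0.1152]
eef_rot: [0.391, 0.92, 0.0, 0.0]
ft_force: [0.5, -0.1, -0.2]
width: 0.0109
grip_force: 0.0
```

Emit:
drive_tool:
  increments:
    - [0,0,0,0,0,0.13]
    - [0,0,0,0,0,0.28]
    - [0,0,0,0,0,0.42]
    - [0,0,0,0,0,0.55]
    - [0,0,0,0,0,0.667]

```text
time: 8.0
ee_pos: [0.4738, 0.174, 0.1152]
eef_rot: [0.616, 0.788, 0.001, -0.0]
ft_force: [-0.8, 0.7, -0.3]
width: 0.0103
grip_force: 0.0
```

```bash
python3 - <<'E'
from h import *
cen,ang=faredge(ends(6)); a=np.array([-np.sin(ang),np.cos(ang)])
go(cen+a*.19,.1,ang-np.pi/2)
E
```

```text
px 274 363 187 220 1002
len 0.272 npts 56 cen W [0.6279 0.0394] B [-0.0806  0.1031] ang bay 0.227 right end B [-0.0469 -0.0431]
at [0.4738 0.174  0.1152] yaw -1.333 F [0.1 0.1 1. ] w 0.01 t 8.05 -> d [0.076 0.388 0.051] rz -0.012
```

Emit:
drive_tool:
  increments:
    - [0.03,0.08,0,0,0,0]
    - [0.06,0.18,0,0,0,0]
    - [0.09,0.28,0,0,0,0]
    - [0.093,0.36,0,0,0,0]
    - [0.093,0.387,0,0,0,0]

```text
time: 8.47
ee_pos: [0.5816, 0.2312, 0.1147]
eef_rot: [0.612, 0.791, 0.0, 0.0]
ft_force: [0.1, 0.2, 0.5]
width: 0.0103
grip_force: 0.0
```

Emit:
drive_tool:
  increments:
    - [0,0,0.07,0,0,0]
    - [0,0,0.17,0,0,0]
    - [0,0,0.26,0,0,0]
    - [0,0,0.32,0,0,0]
    - [0,0,0.335,0,0,0]

```text
time: 8.88
ee_pos: [0.5772, 0.2287, 0.0114]
eef_rot: [0.613, 0.79, -0.002, -0.001]
ft_force: [-0.7, -0.3, -0.7]
width: 0.0104
grip_force: 0.0
```

Emit:
drive_tool:
  increments:
    - [-0.04,0,0,0,0,0]
    - [-0.07,0,0,0,0,0]
    - [-0.1,0,0,0,0,0]
    - [-0.13,0,0,0,0,0]
    - [-0.16,0,0,0,0,0]

```text
time: 9.3
ee_pos: [0.5926, 0.1822, 0.0158]
eef_rot: [0.614, 0.789, 0.001, 0.0]
ft_force: [0.1, -0.3, 0.6]
width: 0.0106
grip_force: 0.0
```

```bash
python3 - <<'E'
from h import *
cen,ang=faredge(ends(7)); a=np.array([-np.sin(ang),np.cos(ang)])
go(cen+a*.16,.014,ang-np.pi/2)
E
```

```text
px 283 363 187 219 860
len 0.246 npts 48 cen W [0.6312 0.0268] B [-0.0775  0.0903] ang bay 0.227 right end B [-0.0437 -0.0558]
at [0.593  0.1797 0.0157] yaw -1.324 F [ 0.3 -2.6 -0.3] w 0.011 t 9.35 -> d [ 0.008 -0.001  0.006] rz -0.001
```

```bash
python3 - <<'E'
from h import *
s=read_state();p=s["ee_pos"]
a=camera("scene"); cv2.imwrite("pics/scene8.png",a); t=camera("top"); cv2.imwrite("pics/top8.png",t)
for n,i in(("scene",a),("top",t)):
    u=proj(n,[p])[0]; cv2.circle(i,tuple(int(round(j)) for j in u),1,(0,0,255),-1)
cv2.imwrite("pics/d5.png",np.hstack([cv2.resize(a[190:360,290:430],None,fx=3,fy=3,interpolation=2),cv2.resize(t[150:277,260:385],None,fx=3,fy=4.016,interpolation=2)[:510]]))
print(cv2.imread("pics/d5.png").shape,p)
E
```

```text
(510, 795, 3) [0.59302965 0.17974252 0.01570638]
```

View pics/d5.png

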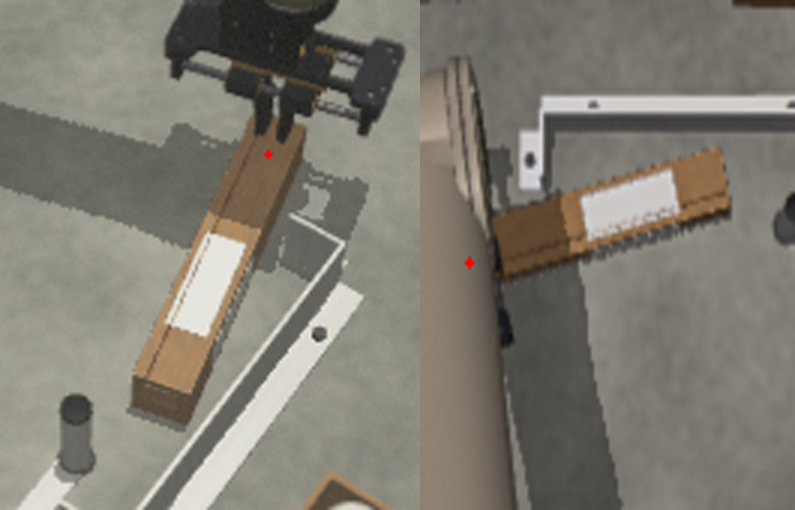

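The picture shows the fingertips, near (272,134), hovering just above the carton's left end. The reading projects to (268,154), so true height is about 33 mm above the reading, and the earlier pushes caught only the carton's top edge. I'll back off beyond the end and go 30 mm lower, checking the force as I do.

Emit:
drive_tool:
  increments:
    - [0,0,-0.05,0,0,0]
    - [0.04,0,-0.07,0,0,0]
    - [0.1,0,-0.07,0,0,0]
    - [0.15,0,-0.05,0,0,0]
    - [0.16,0,-0.03,0,0,0]

```text
time: 9.87
ee_pos: [0.5783, 0.2354, 0.0232]
eef_rot: [0.612, 0.791, 0.001, -0.001]
ft_force: [-0.2, 1.2, -0.3]
width: 0.0106
grip_force: 0.0
```

Emit:
drive_tool:
  increments:
    - [0,0,0.02,0,0,0]
    - [0,0,0.04,0,0,0]
    - [0,0,0.06,0,0,0]
    - [0,0,0.07,0,0,0]
    - [0,0,0.07,0,0,0]

```text
time: 10.28
ee_pos: [0.5794, 0.2288, 0.0015]
eef_rot: [0.614, 0.789, -0.001, -0.0]
ft_force: [-0.4, 0.1, 0.1]
width: 0.011
grip_force: 0.0
```

Emit:
drive_tool:
  increments:
    - [0,0,0.01,0,0,0]
    - [0,0,0.02,0,0,0]
    - [0,0,0.03,0,0,0]
    - [0,0,0.04,0,0,0]
    - [0,0,0.04,0,0,0]

```text
time: 10.7
ee_pos: [0.5794, 0.2298, -0.01]
eef_rot: [0.614, 0.79, -0.0, -0.0]
ft_force: [-0.0, -0.8, 0.2]
width: 0.0103
grip_force: 0.0
```

```bash
python3 - <<'E'
from h import *
ends(9); go(np.array([.6253,.0498])+np.array([-.2447,.9696])*.16,-.013,.247-np.pi/2)
a=cv2.imread("pics/scene8.png"); 
b=camera("scene"); cv2.imwrite("pics/scene9.png",b)
# fingertip: lowest dark pixels near tip
d=cv2.cvtColor(b,cv2.COLOR_BGR2GRAY); s=read_state(); p=s["ee_pos"]
for z in(0,.02,.035,.05): print(z,proj("scene",[p+[0,0,z]])[0].round(1))
u=proj("scene",[p])[0].astype(int)
m=(d<45); print(u)
for v in range(u[1]-24,u[1]+8): print(v,''.join('#' if x<40 else ('+' if x<60 else '.') for x in d[v,u[0]-18:u[0]+18]))
E
```

```text
px 268 363 187 224 1099
at [ 0.5795  0.2299 -0.0097] yaw -1.321 F [-0.1  0.3 -0.7] w 0.01 t 10.75 -> d [-0.086  0.001  0.011] rz 0.003
0 [384.1 233.5]
0.02 [384.7 228.9]
0.035 [385.2 225.3]
0.05 [385.8 221.7]
[384 233]
209 .....+++++++++++.+#+..........+++++#
210 .....++++++++++..++......+++....+.+#
211 ......++++++++++........++++++++....
212 .....++++++#+++........+++++++++++++
213 .......++++#+++.+++....++++++++++++.
214 ...........+++++#+++..++++++++++++..
215 ..............+##++#...++++++++++...
216 ..............####++...++#+++++++...
217 ..............+##++#..+#+++++++++...
218 ..............+#++#+...+++###++++...
219 ...............#++++...+###++++++...
220 ...............##+#...++#++..+.+....
221 ...............+##+....++#+.........
222 ...............+#+#...++##..........
223 ...............#++#...+##+..........
224 ..............+++++...+++#..........
225 ..............++#+....+##+..........
226 ..............++++....++#...........
227 ................+....+#++...........
228 .....................++#............
229 ......................++............
230 ....................................
231 ....................................
232 ....................................
233 ....................................
234 ....................................
235 ....................................
236 ....................................
237 ....................................
238 ....................................
239 ....................................
240 ....................................
```

The tips now show at rows 227–229, so true height is about 15–20 mm with no bench contact. Next is the push along the carton's axis.

Emit:
drive_tool:
  increments:
    - [-0.04,0,0,0,0,0]
    - [-0.07,0,0,0,0,0]
    - [-0.1,0,0,0,0,0]
    - [-0.13,0,0,0,0,0]
    - [-0.16,0,0,0,0,0]

```text
time: 11.22
ee_pos: [0.5919, 0.1826, -0.0091]
eef_rot: [0.614, 0.789, 0.0, -0.0]
ft_force: [-0.1, 3.3, 0.4]
width: 0.0102
grip_force: 1.4
```

```bash
cat >> h.py <<'E'
def fromright(tag):
    # carton centre from the right-hand end of its far edge
    im=camera("top"); cv2.imwrite(f"pics/top{tag}.png",im); m=cmask(im)
    P=[]
    for u in range(m.shape[1]):
        c=np.nonzero(m[:,u])[0]
        if len(c)>4: P.append((u,c[0]-.5))
    P=np.array(P,float); Q=plane("top",P,.05)[:,:2]
    A=np.array([Q[:,1],np.ones(len(Q))]).T; w=np.ones(len(Q),bool)
    for t in(.03,.01,.005,.003):
        k=np.linalg.lstsq(A[w],Q[w,0],rcond=None)[0]; w=abs(A@k-Q[:,0])<t
    ang=-np.arctan(k[0]); n=np.array([np.cos(ang),np.sin(ang)]); a=np.array([-np.sin(ang),np.cos(ang)])
    s=Q[w]@a; cen=n*(np.mean(Q[w]@n)-.024)+a*(s.min()+.1475)
    print("len",round(s.max()-s.min(),3),"cen W",cen.round(4),"B",B(cen).round(4),"ang bay",round(ang-TB,3))
    return cen,ang
E
python3 - <<'E'
from h import *
cen,ang=fromright(10); go(cen+np.array([-np.sin(ang),np.cos(ang)])*.16,-.01,ang-np.pi/2)
E
```

```text
len 0.27 cen W [0.6328 0.0248] B [-0.0759  0.0884] ang bay 0.23
at [ 0.5925  0.18   -0.0091] yaw -1.324 F [ 0.9 -1.6  0.7] w 0.01 t 11.2667 -> d [-0.001  0.002  0.003] rz -0.004
```

Emit:
drive_tool:
  increments:
    - [-0.02,0,0,0,0,0]
    - [-0.05,0,0,0,0,0]
    - [-0.08,0,0,0,0,0]
    - [-0.11,0,0,0,0,0]
    - [-0.13,0,0,0,0,0]

```text
time: 11.68
ee_pos: [0.6016, 0.1442, -0.0092]
eef_rot: [0.614, 0.789, 0.0, 0.0]
ft_force: [-0.6, 2.4, 1.9]
width: 0.0107
grip_force: 1.6
```

Emit:
drive_tool:
  increments:
    - [-0.02,0,0,0,0,0]
    - [-0.04,0,0,0,0,0]
    - [-0.06,0,0,0,0,0]
    - [-0.08,0,0,0,0,0]
    - [-0.09,0,0,0,0,0]

```text
time: 12.1
ee_pos: [0.6081, 0.1183, -0.0094]
eef_rot: [0.614, 0.789, -0.0, 0.0]
ft_force: [-1.0, 2.8, 3.0]
width: 0.0102
grip_force: 1.7
```

```bash
python3 - <<'E'
from h import *
cen,ang=fromright(11); go(cen+np.array([-np.sin(ang),np.cos(ang)])*.16,-.01,ang-np.pi/2); print(B(read_state()["ee_pos"]))
E
```

```text
len 0.261 cen W [ 0.6494 -0.0402] B [-0.0606  0.0231] ang bay 0.234
at [ 0.6081  0.1178 -0.0094] yaw -1.323 F [-0.1 -0.1  0.4] w 0.011 t 12.15 -> d [-0.011  0.001  0.002] rz -0.007
[-0.09874235  0.18184778]
```

Emit:
drive_tool:
  increments:
    - [-0.013,-0.003,0,0,0,0]
    - [-0.026,-0.006,0,0,0,0]
    - [-0.039,-0.009,0,0,0,0]
    - [-0.052,-0.012,0,0,0,0]
    - [-0.065,-0.015,0,0,0,0]

```text
time: 12.57
ee_pos: [0.6082, 0.0991, -0.0095]
eef_rot: [0.614, 0.79, -0.0, -0.0]
ft_force: [0.6, 2.6, 1.0]
width: 0.0105
grip_force: 1.3
```

```bash
python3 - <<'E'
from h import *
cen,ang=fromright(12); go(cen+np.array([-np.sin(ang),np.cos(ang)])*.16,-.01,ang-np.pi/2); print(B(read_state()["ee_pos"]))
E
```

```text
len 0.256 cen W [ 0.6516 -0.0604] B [-0.0589  0.0028] ang bay 0.248
at [ 0.6082  0.0978 -0.0094] yaw -1.322 F [-0.2  1.5  0.5] w 0.01 t 12.6167 -> d [-0.013 -0.     0.002] rz -0.025
[-0.0990378   0.16179913]
```

Emit:
drive_tool:
  increments:
    - [-0.006,-0.001,0,0,0,0]
    - [-0.012,-0.003,0,0,0,0]
    - [-0.018,-0.004,0,0,0,0]
    - [-0.024,-0.006,0,0,0,0]
    - [-0.026,-0.006,0,0,0,0]

```text
time: 13.03
ee_pos: [0.6084, 0.091, -0.0094]
eef_rot: [0.614, 0.789, -0.0, -0.0]
ft_force: [-0.4, 1.2, -0.1]
width: 0.0107
grip_force: 1.1
```

Emit:
drive_tool:
  increments:
    - [0.05,0,0,0,0,0]
    - [0.1,0,0,0,0,0]
    - [0.107,-0.07,0,0,0,0]
    - [0.114,-0.14,0,0,0,0]
    - [0.12,-0.204,0,0,0,0]

```text
time: 13.45
ee_pos: [0.5393, 0.1105, -0.0096]
eef_rot: [0.614, 0.79, -0.0, 0.0]
ft_force: [1.0, -0.6, 0.4]
width: 0.0104
grip_force: 0.0
```

Emit:
drive_tool:
  increments:
    - [0,0,0,0,0,0]
    - [-0.06,-0.014,0,0,0,0]
    - [-0.12,-0.028,0,0,0,0]
    - [-0.18,-0.042,0,0,0,0]
    - [-0.243,-0.057,0,0,0,0]
  claw: 1

```text
time: 13.87
ee_pos: [0.5423, 0.0352, -0.0092]
eef_rot: [0.614, 0.79, 0.0, 0.0]
ft_force: [-0.1, -0.5, -0.4]
width: 0.0007
grip_force: 0.0
```

```bash
python3 - <<'E'
from h import *
cen,ang=fromright(13); b=B(cen);f=ang-TB
print("near face at +.11:",b+.11*np.array([-np.sin(f),np.cos(f)])-.025*np.array([np.cos(f),np.sin(f)]))
go(W(-.13,.10),-.01,-1.322); print(B(read_state()["ee_pos"]))
E
```

```text
len 0.18 cen W [ 0.6514 -0.0669] B [-0.0592 -0.0037] ang bay 0.246
near face at +.11: [-0.1102416   0.09685973]
at [ 0.5422  0.0301 -0.0091] yaw -1.326 F [-0.  -4.7 -0.5] w 0.001 t 13.9167 -> d [-0.012  0.122  0.003] rz -0.005
[-0.1663944   0.09543868]
```

Emit:
drive_tool:
  increments:
    - [-0.009,0.04,0,0,0,0]
    - [-0.018,0.08,0,0,0,0]
    - [-0.025,0.11,0,0,0,0]
    - [-0.03,0.13,0,0,0,0]
    - [-0.034,0.146,0,0,0,0]

```text
time: 14.33
ee_pos: [0.5874, 0.0371, -0.0095]
eef_rot: [0.614, 0.79, -0.0, 0.0]
ft_force: [-0.0, 0.1, -0.6]
width: 0.0006
grip_force: 0.0
```

Emit:
drive_tool:
  increments:
    - [-0.005,0.02,0,0,0,0]
    - [-0.01,0.04,0,0,0,0]
    - [-0.014,0.06,0,0,0,0]
    - [-0.018,0.08,0,0,0,0]
    - [-0.023,0.097,0,0,0,0]

```text
time: 14.75
ee_pos: [0.6171, 0.0381, -0.0095]
eef_rot: [0.614, 0.79, 0.0, -0.0]
ft_force: [-1.3, 1.5, 0.0]
width: 0.0005
grip_force: 0.8
```

```bash
python3 - <<'E'
from h import *
cen,ang=fromright(14)
go(W(-.067,.10),-.01,-1.322); print(B(read_state()["ee_pos"]))
E
```

```text
len 0.188 cen W [ 0.6673 -0.0695] B [-0.0433 -0.0067] ang bay 0.114
at [ 0.618   0.038  -0.0093] yaw -1.321 F [-1.   1.2 -0.5] w 0.0 t 14.8 -> d [-0.024  0.075  0.002] rz 0.001
[-0.09046976  0.1017987 ]
```

Emit:
drive_tool:
  increments:
    - [-0.004,0.016,0,0,0,0]
    - [-0.008,0.032,0,0,0,0]
    - [-0.011,0.048,0,0,0,0]
    - [-0.015,0.062,0,0,0,0]
    - [-0.016,0.068,0,0,0,0]

```text
time: 15.22
ee_pos: [0.6382, 0.0382, -0.0094]
eef_rot: [0.614, 0.79, 0.0, 0.0]
ft_force: [-1.6, 0.7, 1.2]
width: 0.0002
grip_force: 0.8
```

```bash
python3 - <<'E'
from h import *
cen,ang=fromright(15)
go(W(-.067,.10),-.01,-1.322); print(B(read_state()["ee_pos"]))
E
```

```text
len 0.194 cen W [ 0.6791 -0.0723] B [-0.0316 -0.0097] ang bay 0.011
at [ 0.6383  0.0382 -0.0094] yaw -1.321 F [-0.7 -0.   0.4] w -0.0 t 15.2667 -> d [-0.008  0.009  0.002] rz 0.001
[-0.07021247  0.10159634]
```

Emit:
drive_tool:
  increments:
    - [-0.001,0.005,0,0,0,0]
    - [-0.002,0.01,0,0,0,0]
    - [-0.003,0.014,0,0,0,0]
    - [-0.003,0.014,0,0,0,0]
    - [-0.003,0.014,0,0,0,0]

```text
time: 15.68
ee_pos: [0.6419, 0.0383, -0.0093]
eef_rot: [0.614, 0.79, 0.0, 0.0]
ft_force: [0.2, 0.3, 0.3]
width: 0.0006
grip_force: 0.4
```

Emit:
drive_tool:
  increments:
    - [0.01,-0.04,0,0,0,0]
    - [0.018,-0.08,0,0,0,0]
    - [-0.05,-0.1,0,0,0,0]
    - [-0.15,-0.12,0,0,0,0]
    - [-0.25,-0.14,0,0,0,0]

```text
time: 16.1
ee_pos: [0.6199, -0.0446, -0.0091]
eef_rot: [0.613, 0.79, 0.0, 0.0]
ft_force: [0.9, -0.6, 0.6]
width: 0.0009
grip_force: 0.0
```

```bash
python3 - <<'E'
from h import *
cen,ang=fromright(16)
go(W(-.068,.01),-.01,-1.322); print(B(read_state()["ee_pos"]))
E
```

```text
len 0.296 cen W [ 0.6802 -0.0721] B [-0.0305 -0.0094] ang bay 0.001
at [ 0.6196 -0.0543 -0.0086] yaw -1.327 F [-1.7 -7.2  0.8] w 0.0 t 16.15 -> d [-0.015  0.074  0.005] rz -0.007
[-0.09075098  0.00951475]
```

Emit:
drive_tool:
  increments:
    - [-0.007,0.03,0,0,0,0]
    - [-0.013,0.056,0,0,0,0]
    - [-0.016,0.07,0,0,0,0]
    - [-0.018,0.078,0,0,0,0]
    - [-0.019,0.084,0,0,0,0]

```text
time: 16.57
ee_pos: [0.6452, -0.0433, -0.0097]
eef_rot: [0.613, 0.79, -0.0, -0.001]
ft_force: [-4.1, -0.1, 3.0]
width: 0.0002
grip_force: 2.0
```

Emit:
drive_tool:
  increments:
    - [-0.001,0.003,0,0,0,0]
    - [-0.001,0.006,0,0,0,0]
    - [-0.002,0.008,0,0,0,0]
    - [-0.002,0.01,0,0,0,0]
    - [-0.002,0.01,0,0,0,0]

```text
time: 16.98
ee_pos: [0.6484, -0.0436, -0.0095]
eef_rot: [0.614, 0.79, 0.0, -0.0]
ft_force: [-2.4, 0.4, 0.7]
width: 0.0003
grip_force: 1.4
```

```bash
python3 - <<'E'
from h import *
cen,ang=fromright(17)
go(W(-.068,.01),-.01,-1.322); print(B(read_state()["ee_pos"]))
E
```

```text
len 0.3 cen W [ 0.6852 -0.075 ] B [-0.0256 -0.0125] ang bay -0.013
at [ 0.6484 -0.0437 -0.0094] yaw -1.321 F [-2.5  0.8  1.6] w 0.0 t 17.0333 -> d [-0.026 -0.028  0.002] rz 0.001
[-0.0617158   0.01954942]
```

Emit:
drive_tool:
  increments:
    - [-0.001,0.003,0,0,0,0]
    - [-0.001,0.006,0,0,0,0]
    - [-0.002,0.007,0,0,0,0]
    - [-0.002,0.007,0,0,0,0]
    - [-0.002,0.007,0,0,0,0]

```text
time: 17.45
ee_pos: [0.6497, -0.044, -0.0096]
eef_rot: [0.614, 0.789, -0.001, -0.001]
ft_force: [-7.8, 1.3, 3.0]
width: 0.0006
grip_force: 3.9
```

```bash
python3 - <<'E'
from h import *
cen,ang=fromright(18)
go(W(-.068,.01),-.01,-1.322); print(B(read_state()["ee_pos"]))
E
```

```text
len 0.296 cen W [ 0.6868 -0.0721] B [-0.0239 -0.0096] ang bay -0.0
at [ 0.6497 -0.044  -0.0096] yaw -1.322 F [-7.2  0.9  3.3] w 0.0 t 17.5 -> d [-0.024 -0.032  0.001] rz 0.0
[-0.06040649  0.01923597]
```

The force has risen to 7.8 N, and the carton measures x −24 mm, y −10 mm, angle 0, so it is against the back plate. I'll retreat, lift clear and check.

Emit:
drive_tool:
  increments:
    - [0.01,-0.04,0,0,0,0]
    - [0.03,-0.13,0,0,0,0]
    - [0.06,-0.25,0,0,0,0]
    - [0.06,-0.28,-0.1,0,0,0]
    - [0.06,-0.28,-0.2,0,0,0]

```text
time: 17.92
ee_pos: [0.5605, -0.048, 0.0493]
eef_rot: [0.614, 0.789, -0.002, -0.002]
ft_force: [2.1, -0.8, -0.0]
width: 0.0003
grip_force: 0.0
```

Emit:
drive_tool:
  increments:
    - [0.05,-0.08,-0.1,0,0,0]
    - [0.1,-0.16,-0.2,0,0,0]
    - [0.15,-0.24,-0.3,0,0,0]
    - [0.2,-0.3,-0.35,0,0,0]
    - [0.2,-0.3,-0.35,0,0,0]

```text
time: 18.33
ee_pos: [0.4628, -0.0094, 0.1595]
eef_rot: [0.613, 0.79, 0.003, 0.001]
ft_force: [1.5, 0.6, -0.4]
width: 0.0006
grip_force: 0.0
```

```bash
python3 - <<'E'
from h import *
cen,ang=fromright(19); s=camera("scene"); t=cv2.imread("pics/top19.png")
cv2.imwrite("pics/f.png",np.hstack([cv2.resize(s[210:390,270:430],(360,405)),cv2.resize(t[160:295,270:410],(420,405))]))
E
```

```text
len 0.296 cen W [ 0.6867 -0.0721] B [-0.024  -0.0096] ang bay -0.0
```

View pics/f.png

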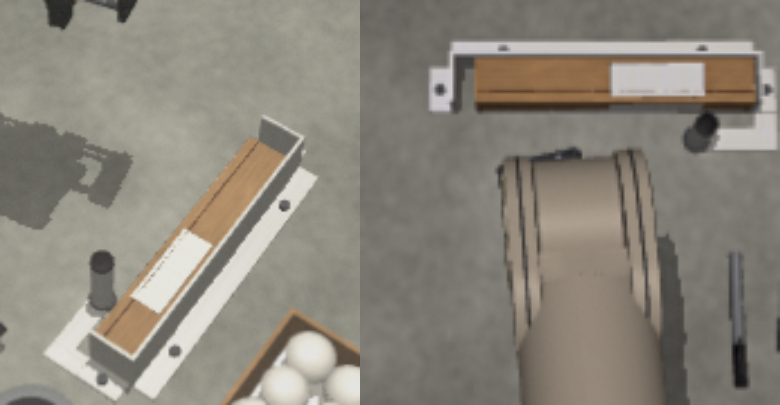

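Both views show the carton flush against the back plate, between the end plates and behind the post. It spans (475,60)–(757,105) in the right-hand crop, and the arm is clear of it.

```bash
python3 -c "
from bench import *
print(close_job())"
```

```text
the job is handed in; nothing more can be done
None
```

The film carton is home: against the bay's back plate, parallel to it, about 10 mm right of the bay's middle and behind the post, with the arm clear; I handed the job in at about 18 s but got no verdict back.

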